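# Clear, unlatch and hold open the tilt-out bin

### The arm

A 6-joint arm with a two-finger parallel gripper is mounted at the origin on the work surface. World frame = base frame: x ahead of the robot, y to its left, z up, the work surface at z = 0. Lengths are in m, angles in rad, forces in N, time in s.
With the tool pointing down it reaches from about 0.35 to 0.975 m from the base axis. Payload 4.9 kg.
Tool frame: the origin (TCP) lies at the very end of the fingers, on their centre line; the grasp point (between the pads) lies 19 mm behind it (ctrl.grasp_offset is the distance from the TCP to the grasp point, in m); z points along the fingers, y is the line along which they close (so a half turn about z gives the same grasp; the last joint's range is limited). The gripper opens to 85 mm and grips with 20 to 120 N. Pads are 22 mm wide; open, the fingers measure 114 mm over their backs; the gripper's body (76 mm by 85 mm) begins 54 mm behind the grasp point. The pads swing forward as they close: fully open they stand 13 mm farther back than shut.
Start: joints at [1.083, 0.053, 1.613, -0, 1.476, -0.119], TCP at [0.225, 0.583, 0.195] pointing down, gripper open.
Joint ranges: [-3.01, 3.01], [-1.01, 2.22], [0.06, 2.58], [-1.02, 4.17], [0.09, 2.62], [-3.14, 3.14]. Speed limits (rad/s): [2.57, 2.57, 3.14, 3.14, 3.14, 3.14].

### API

Orientations are given as a rotation vector (axis times angle).
In Python, from station import ctrl, optics gives the robot as it stands.
- The arm moves only by the shell command python3 -m handwheel 'ROWS' [OPENING] [FORCE]. ROWS is JSON, a list of rows, each an object of numbers: "tx", "ty", "tz": the shift along the tool's x, y, z in mm; "roll": the turn about the tool's z in rad. A call has 1 to 12 rows; each row shifts and turns the commanded pose from where the row before left it, along the tool's axes as they then stand; what a row does not reach is not made up. A row lasts 1/12 s, in which the tool goes at most 41.7 mm and 7.16 degrees, less where a joint would pass 70% of its speed; a pose out of reach is approached as far as the arm can. A call with a gripper value outside its range is refused whole. OPENING is the finger opening in mm, from 0 to 85.4, set as the call begins (- or left out, the last holds). The fingers move at their own pace and stop on an object; FORCE is the grip in N (left out, the last holds). Time passes only in rows, so rows that do not move let the fingers close. It gives the time, the measured TCP pose, the force, the opening and the grip force at its end, in the units of the state.
- ctrl.get_obs(): the state, without advancing time (a new reading comes with each control period).
- optics.get_image(name): name is "scene" or "side" or "wrist"; returns (picture, depth): 420x560x3 uint8, red, green, blue; 420x560 float32, m along the optical axis (not along the pixel's ray), 0 where there is no reading.
- optics.camera_params(name): a dict with "mtx" (3x3 intrinsics, pixels), "extrinsics" (4x4, takes a point from camera to world coordinates); the wrist camera has in their place "tool_from_camera" (4x4, takes a point from camera to tool coordinates, whose origin is the TCP and whose axes are the flange's). Camera axes: x right, y down, z forward; pixel columns grow to the right and rows downward; lengths in m; the calibration is good to about 2 mm. The wrist camera is an equidistant fisheye: a pixel r from the principal point sees the ray r / f radians off the axis. A picture is of the moment at which its call begins: read the wrist's pose just before it. camera_params takes no time and is no camera call.
- ctrl.finish_job(): hands the job in; it is judged then, once.
The state is a dict: "t": time; "q": joint angles; "dq": joint speeds; "effort": joint torques, N m; "tool_pos": TCP position; "tool_rot": TCP orientation; "contact_force": force on the tool from outside, world axes, zero at the start; "wrist_torque": the same for the moment, N m; "opening": finger opening in m; "grip_force": force on a finger pad.
Only numpy, scipy, OpenCV 4.12 (cv2) and the standard library are available. Lean on these libraries where they do the work, as an engineer would, in place of code of your own. Each camera call takes 0.05 s, during which the arm holds its last target. There are 200 camera calls.

### The job

The frosted glass canister is standing in the way of the tilt-out bin: first set it down without dropping it, upright and well centred, on the narrow raised wooden ledge and let go of it. Then flip the bin's red safety catch right over, and only after that pull the bin (it has a handle) so that it tilts fully out to its stop; it is sprung shut, so finish while the gripper is still holding it out there. Leave the spray bottle, the green tin and the scrubbing brush alone.

Things in the scene. Friction and masses are not known exactly. Their poses are not given: they have to be found in the camera images.
- housing: Pale grey fixed bin housing, 140 (x) by 240 (y) by 170 mm high. Origin: centre of its underside; front faces its own -x, turned up to 0.2 rad. A dark cross rail (x -15 to +21, top at z 175) carries the red catch's clip 72 to 88 left or right of the middle and a plain grey clip on the other side. The bin hangs inside.
- bin (a joint): Tilt of the bin, rad: 0 shut, 0.5 fully out at its stop; its top swings to the housing's -x. A spring pulls it shut (about 3 N at the handle when shut, 5 N fully out). While the catch is engaged its nose hooks over the bin's front panel and the bin cannot open more than about 0.05.
- bin_handle (a point): Middle of the bin's handle: dark steel round bar, 12 mm diameter, 90 long, level along the housing's y; shut, it is 198 above the shelf and 85 in front of the housing's origin. Top of the front panel is 30 below and 15 behind it, else it is free all round: pinch it from above across the bar, or hook it from behind. Axes: the bin's (shut: the housing's).
- bin_hinge (a point): Middle of the bin's hinge line, at the foot of its front panel, 10 above the shelf, 70 in front of the housing's origin; the line runs along the housing's y. The handle is 188 above it and 15 in front of it when shut and moves on an arc about it.
- catch (a joint): Red safety catch, a rocker: 0 engaged (nose over the front panel), 0.85 flipped right over at its stop (nose raised). It stays where it is left; flipping it takes about 0.05 N m (2 N on the tab). The nose lets go of the panel above about 0.15 rad.
- catch_tab (a point): Point on the red thumb tab (plate 50 long, 30 wide, 5 mm thick), 40 from the pivot. Engaged, the tab rises from the pivot towards the housing's back (+x) at 0.65 rad above level: this point is 32 behind and 24 above the pivot. Press it down (and back) about 30 mm to flip the catch; flipped, the tab points back and dips 0.2 rad below level.
- catch_pivot (a point): Pivot of the red catch, 187 above the shelf, axis along the housing's y, held between two cheeks 43 wide overall, 20 long, that end 6 above it. From here the nose, 16 wide, runs 81 forward (-x) over the bin's front panel.
- canister: Frosted glass canister, 66 diameter, glass 132 high, with a chrome lid (68 diameter, to 146) and a chrome knob on top. 0.3 to 0.55 kg. Origin: centre of its underside; z up its axis. It starts upright on the shelf in front of the bin.
- canister_knob (a point): Canister's chrome knob: upright cylinder, 24 diameter, 36 tall, from 146 to 182 above the canister's underside; this point is on the axis at 170 (24 above the lid). Grip here from above.
- ledge: Fixed narrow wooden ledge: a board 160 long (its x), 50 wide (its y), top 70 above the shelf, on two legs and a 90 wide foot. Origin: centre of its underside. The canister's foot is wider than the board, so it must stand centred.
- ledge_top (a point): Centre of the top face of the ledge, 70 above the shelf; x along its length, y across its width.
- spray_bottle: Bystander: blue spray bottle, 64 diameter, 205 tall, with a chrome nozzle head. Origin: centre of its underside.
- tin: Bystander: green tin, 68 diameter, 50 tall, behind the ledge. Origin: centre of its underside.
- scrub_brush: Bystander: scrubbing brush with handle, 190 long, lying on the shelf in front of the ledge. Origin near its middle, underside.
Not all that is in view belongs to the job. Leave any purple or yellow look-alike of the canister alone.

How it is judged:
By the outcome, as a careful person would: the job done as asked, in the order asked, and still so for the second after the job is handed in, while the arm keeps its last pose, push and grip.
It also fails if it takes over 61 s, if anything falls off the work surface, if the arm or the gripper's body presses on something with over 40 N, if the wrist force passes 120 N, or if a joint passes its speed limit or range.

## Working session

There is one attempt and no reset: what is moved stays moved. The work goes in short steps, Python scripts to look and compute and a shell command to move; the robot and the scene stay as the last step left them, time stands still between calls to the robot, and variables do not carry over. Pictures are saved under pics/ and viewed, at most 10 in all, crops included, and the job is handed in when it is done.

```bash
mkdir -p pics; ls; cat > h.py <<'E'
import numpy as np,cv2
from station import ctrl,optics
def cloud(n):
    im,d=optics.get_image(n);p=optics.camera_params(n)
    K=np.array(p["mtx"]);v,u=np.mgrid[:420,:560]
    c=np.stack([(u-K[0,2])/K[0,0]*d,(v-K[1,2])/K[1,1]*d,d],-1)
    E=np.array(p["extrinsics"]);w=c@E[:3,:3].T+E[:3,3]
    w[d==0]=np.nan
    return im,w
E
python3 - <<'E'
from h import *
for n in("scene","side"):
    im,w=cloud(n);np.savez(n+".npz",im=im,w=w);cv2.imwrite(f"pics/{n}0.png",im[:,:,::-1])
    print(n,np.array(optics.camera_params(n)["extrinsics"])[:3,3])
print(ctrl.get_obs())
E
```

```text
pics
scene [0.82759332 0.55854006 0.76975438]
side [0.27413315 0.49593749 0.63678981]
{'t': 0.1, 'q': array([ 1.08299503e+00,  5.33224058e-02,  1.61416885e+00,  5.68567581e-06,
        1.47597789e+00, -1.19008620e-01]), 'dq': array([-6.30738908e-06, -1.01464817e-03, -2.96731051e-03,  5.78070117e-04,
        1.90681549e-03, -7.80033350e-04]), 'effort': array([ 4.01926254e-04, -3.94904959e+01, -3.71363068e+01, -1.02027755e-04,
        3.89794295e-03,  6.42010818e-06]), 'tool_pos': array([0.22501182, 0.58241591, 0.19425918]), 'tool_rot': array([-5.75917696e-01, -3.08777575e+00,  2.80978785e-03]), 'contact_force': array([-0.02535428,  0.60651214, -0.84912713]), 'wrist_torque': array([-0.00277381, -0.01701989,  0.00933576]), 'grip_force': 0.0, 'opening': 0.08559258086351892}
```

View pics/scene0.png

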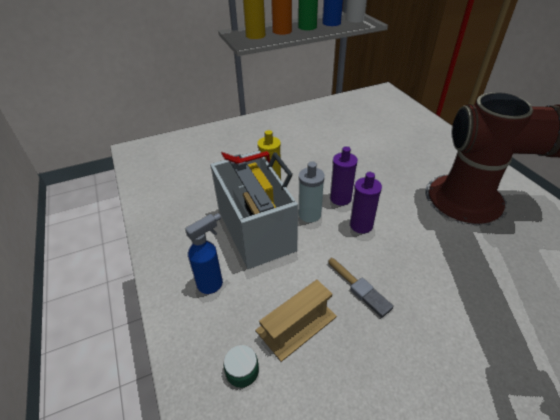

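View pics/side0.png

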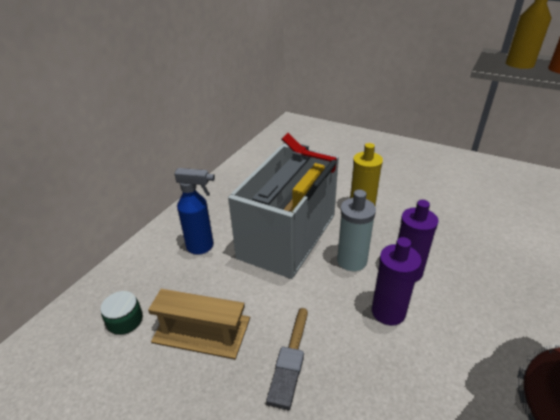

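The frosted canister is at scene (311,190), with its knob at (312,168), and at side (355,235). The look-alikes are purple at scene (343,178) and (365,205) and yellow at (269,155). Only the grey-white translucent one with a chrome lid, standing in front of the bin, fits. The ledge is at scene (297,310), the housing at (255,210) and the red catch at (245,157).

```bash
python3 - <<'E'
from h import *
S={n:np.load(n+".npz") for n in("scene","side")}
for n,pts in dict(scene=[(312,168),(311,180),(311,210),(297,303),(240,365),(207,270),(372,295),(345,270),(343,155),(369,180),(269,137),(245,157),(284,165),(255,200)],side=[(358,200),(358,212),(198,303),(310,152)]).items():
    for u,v in pts: print(n,(u,v),S[n]['im'][v,u],np.round(S[n]['w'][v,u],3))
def rect(w,m,t):
    p=w[m];p=p[np.isfinite(p).all(1)]
    r=cv2.minAreaRect((p[:,:2]*1000).astype(np.float32));print(t,len(p),np.round(r[0],1),np.round(r[1],1),round(r[2],1),'med z',np.round(np.median(p[:,2]),4))
for n in S:
    im=S[n]['im'].astype(int);w=S[n]['w'];z=w[...,2];v,u=np.mgrid[:420,:560]
    box=lambda a,b,c,d:(u>a)&(u<b)&(v>c)&(v<d)
    B=dict(scene=[(250,340,275,355),(295,330,155,225),(205,300,145,265)],side=[(145,250,285,355),(335,376,185,270),(225,345,130,275)])[n]
    rect(w,box(*B[0])&(abs(z-.07)<.006),n+' ledge')
    rect(w,box(*B[1])&(abs(z-.146)<.005),n+' lid'); rect(w,box(*B[1])&(z>.155),n+' knob');rect(w,box(*B[1])&(z>.178),n+' knobtop')
    rect(w,box(*B[2])&(abs(z-.170)<.004),n+' rim')
    red=(im[...,0]>120)&(im[...,1]<60)&(im[...,2]<60)&box(205,345,120,200)
    p=w[red];p=p[np.isfinite(p).all(1)];print('red',len(p),np.round(np.percentile(p,[0,5,50,95,100],axis=0),3).tolist())
im=S['scene']['im'];c=cv2.resize(im[125:275,195:395],None,fx=4,fy=4,interpolation=2);cv2.imwrite('pics/crop1.png',c[:,:,::-1])
E
```

```text
scene (312, 168) [54 57 63] [ 0.46  -0.121  0.176]
scene (311, 180) [113 119 129] [ 0.467 -0.11   0.147]
scene (311, 210) [70 84 86] [ 0.468 -0.101  0.049]
scene (297, 303) [149 127  84] [0.633 0.16  0.071]
scene (240, 365) [165 175 176] [0.784 0.226 0.051]
scene (207, 270) [ 7 29 70] [0.784 0.011 0.089]
scene (372, 295) [87 91 97] [0.454 0.183 0.021]
scene (345, 270) [125 106  72] [0.474 0.096 0.02 ]
scene (343, 155) [33 13 50] [ 0.352 -0.15   0.165]
scene (369, 180) [35 13 54] [ 0.352 -0.023  0.173]
scene (269, 137) [82 74 10] [ 0.503 -0.309  0.17 ]
scene (245, 157) [139  70  71] [ 0.605 -0.219  0.19 ]
scene (284, 165) [56 61 65] [ 0.535 -0.128  0.205]
scene (255, 200) [85 92 98] [ 0.634 -0.069  0.175]
side (358, 200) [50 52 57] [ 0.453 -0.119  0.171]
side (358, 212) [ 99 103 111] [ 0.45  -0.116  0.145]
side (198, 303) [161 131  82] [0.637 0.161 0.069]
side (310, 152) [144  28  28] [ 0.601 -0.217  0.187]
scene ledge 1733 [637.2 165.8] [162.6  51.9] 15.7 med z 0.0709
scene lid 296 [482.9 -82.7] [172.3  63.5] 61.9 med z 0.1468
scene knob 128 [497.  -77.7] [156.7  22.6] 53.5 med z 0.173
scene knobtop 51 [ 458.  -131.4] [23.4 20.5] 63.5 med z 0.1826
scene rim 905 [ 648.7 -140.3] [245.8 207.5] 88.8 med z 0.1703
red 104 [[0.545, -0.224, 0.188], [0.549, -0.221, 0.189], [0.597, -0.214, 0.191], [0.648, -0.207, 0.21], [0.657, -0.201, 0.217]]
side ledge 2257 [636.  167.4] [160.9  52.9] 15.6 med z 0.0689
side lid 505 [ 454.  -128.4] [66.5 66.6] 21.2 med z 0.1451
side knob 200 [ 454.2 -128.3] [22.5 23.4] 50.5 med z 0.1738
side knobtop 81 [ 454.8 -128.9] [21.  22.9] 20.7 med z 0.1809
side rim 1182 [ 614.1 -138.1] [148.8 243.4] 0.8 med z 0.1693
red 262 [[0.543, -0.228, 0.187], [0.556, -0.221, 0.188], [0.628, -0.212, 0.193], [0.656, -0.2, 0.214], [0.658, -0.197, 0.217]]
```

View pics/crop1.png

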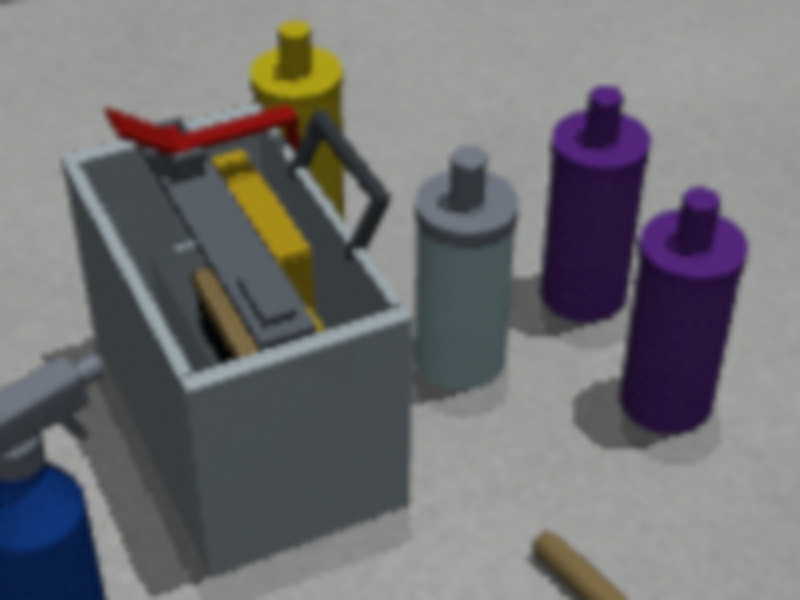

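The enlarged crop confirms the target at crop (465,260): grey-white frosted glass with a chrome lid and knob, in front of the bin handle. The purple and yellow ones are decoys. I'll start moving.

```bash
cat > go.py <<'E'
import sys
from h import *
from scipy.spatial.transform import Rotation as R
# usage: go.py x y z yawdeg_of_tool_y  -> tool shifts after roll done first
x,y,z,a=map(float,sys.argv[1:5]);o=ctrl.get_obs()
M=R.from_rotvec(o["tool_rot"]).as_matrix();cur=np.arctan2(M[1,1],M[0,1])
d=np.array([x,y,z])-o["tool_pos"];t=np.radians(a)
r=-(t-cur);r=(r+np.pi)%(2*np.pi)-np.pi
ty=np.array([np.cos(t),np.sin(t),0]);tx=np.cross(ty,[0,0,-1])
print("roll %.3f  first-roll shifts tx %.1f ty %.1f tz %.1f"%(r,*(1000*np.array([d@tx,d@ty,-d[2]]))),"noroll:",np.round(1000*M.T@d,1),"q",np.round(o["q"],2),"pos",np.round(o["tool_pos"],4),"f",np.round(o["contact_force"],1),"t",o["t"])
E
python3 go.py 0.455 -0.129 0.27 105.7
python3 -m handwheel '[{"tz":-38,"roll":-0.12},{"tz":-38,"roll":-0.12},{"roll":-0.12},{"roll":-0.12},{"roll":-0.12},{"roll":-0.042}]' 55 50
python3 go.py 0.455 -0.129 0.27 105.7
```

```text
roll -0.643  first-roll shifts tx -28.9 ty -747.1 tz -75.7 noroll: [-471.  -580.8  -74.8] q [ 1.08  0.05  1.61  0.    1.48 -0.12] pos [0.225  0.5824 0.1943] f [-0.   0.6 -0.8] t 0.1
roll -0.643  first-roll shifts tx -28.9 ty -747.1 tz -75.7 noroll: [-471.  -580.8  -74.8] q [ 1.08  0.05  1.61  0.    1.48 -0.12] pos [0.225  0.5824 0.1943] f [-0.   0.6 -0.8] t 0.1$[0]: bad value
```

```bash
python3 -m handwheel '[{"tx":0,"ty":0,"tz":-38,"roll":-0.12},{"tx":0,"ty":0,"tz":-38,"roll":-0.12},{"tx":0,"ty":0,"tz":0,"roll":-0.12},{"tx":0,"ty":0,"tz":0,"roll":-0.12},{"tx":0,"ty":0,"tz":0,"roll":-0.12},{"tx":0,"ty":0,"tz":0,"roll":-0.042}]' 55 50; echo; python3 -m handwheel --help
python3 go.py 0.455 -0.129 0.27 105.7
```

```text
t: 0.6
tool_pos: [0.2252, 0.5828, 0.271]
tool_rot: [0.435, -3.111, 0.001]
contact_force: [0.4, 0.5, 0.4]
opening: 0.055
grip_force: 0.0

roll 0.004  first-roll shifts tx -28.6 ty -747.4 tz 1.0 noroll: [ -25.7 -747.5    1.4] q [ 1.08  0.02  1.52 -0.    1.6  -0.77] pos [0.2252 0.5828 0.271 ] f [0.4 0.5 0.4] t 0.6invalid input: not JSON, or not a number
```

```bash

python3 -m handwheel '[{"tx":-2.8,"ty":-37,"tz":0,"roll":0},{"tx":-2.8,"ty":-37,"tz":0,"roll":0},{"tx":-2.8,"ty":-37,"tz":0,"roll":0},{"tx":-2.8,"ty":-37,"tz":0,"roll":0},{"tx":-2.8,"ty":-37,"tz":0,"roll":0},{"tx":-2.8,"ty":-37,"tz":0,"roll":0},{"tx":-2.8,"ty":-37,"tz":0,"roll":0},{"tx":-2.8,"ty":-37,"tz":0,"roll":0},{"tx":-2.8,"ty":-37,"tz":0,"roll":0},{"tx":-2.8,"ty":-37,"tz":0,"roll":0}]'
python3 -m handwheel '[{"tx":0,"ty":-37,"tz":0,"roll":0},{"tx":0,"ty":-37,"tz":0,"roll":0},{"tx":0,"ty":-37,"tz":0,"roll":0},{"tx":0,"ty":-37,"tz":0,"roll":0},{"tx":0,"ty":-37,"tz":0,"roll":0},{"tx":0,"ty":-37,"tz":0,"roll":0},{"tx":0,"ty":-37,"tz":0,"roll":0},{"tx":0,"ty":-37,"tz":0,"roll":0},{"tx":0,"ty":-37,"tz":0,"roll":0},{"tx":0,"ty":-20,"tz":0,"roll":0},{"tx":0,"ty":0,"tz":0,"roll":0}]'
python3 go.py 0.455 -0.129 0.153 105.7
python3 - <<'E'
from h import *
im,d=optics.get_image("wrist");p=optics.camera_params("wrist");print(p)
cv2.imwrite("pics/w1.png",im[:,:,::-1])
E
```

```text
t: 1.43
tool_pos: [0.352, 0.2326, 0.271]
tool_rot: [0.429, -3.112, 0.0]
contact_force: [0.2, 0.2, -0.1]
opening: 0.0549
grip_force: 0.0
t: 2.35
tool_pos: [0.4473, -0.1089, 0.2704]
tool_rot: [0.42, -3.111, 0.0]
contact_force: [0.2, 1.5, -0.4]
opening: 0.0552
grip_force: 0.0
roll -0.006  first-roll shifts tx -2.0 ty -21.4 tz 117.4 noroll: [ -2.3 -21.4 117.4] q [-0.4  -0.39  1.88 -0.    1.65 -2.24] pos [ 0.4473 -0.1089  0.2704] f [ 0.2  1.5 -0.4] t 2.35
{'mtx': array([[325.1922621 ,   0.        , 275.05236137],
       [  0.        , 325.1922621 , 212.5507973 ],
       [  0.        ,   0.        ,   1.        ]]), 'tool_from_camera': array([[-8.10824594e-05, -9.56782937e-01, -2.90803033e-01,
         7.39831527e-02],
       [ 9.99998616e-01,  4.05716490e-04, -1.61368661e-03,
         6.25344938e-04],
       [ 1.66193140e-03, -2.90802762e-01,  9.56781580e-01,
        -1.79007261e-01],
       [ 0.00000000e+00,  0.00000000e+00,  0.00000000e+00,
         1.00000000e+00]])}
```

View pics/w1.png

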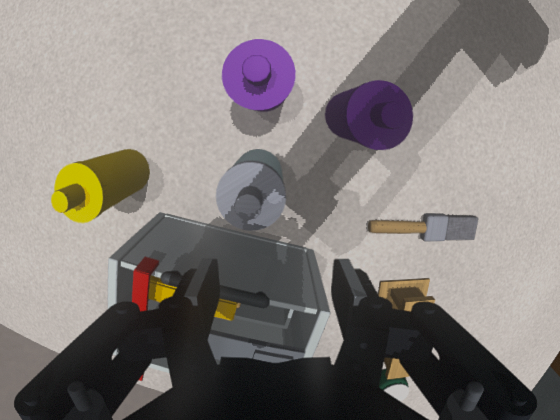

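The wrist view shows the frosted canister's lid at (251,190) and knob at (248,203). Its purple neighbours are at (258,72) and (370,115), the bin handle is at (240,297) and the red catch at (145,280). I'll refine the knob, ledge and handle positions from this view.

```bash
cat >> h.py <<'E'
from scipy.spatial.transform import Rotation as R
def wcloud():
    o=ctrl.get_obs();im,d=optics.get_image("wrist");p=optics.camera_params("wrist");K=p["mtx"]
    v,u=np.mgrid[:420,:560];x=(u-K[0,2])/K[0,0];y=(v-K[1,2])/K[1,1];r=np.hypot(x,y)+1e-9
    s=np.tan(np.minimum(r,1.5))/r*d
    T=p["tool_from_camera"];w=np.stack([s*x,s*y,d],-1)@T[:3,:3].T+T[:3,3]
    w=w@R.from_rotvec(o["tool_rot"]).as_matrix().T+o["tool_pos"];w[d==0]=np.nan
    return im,w
def rect(w,m,t):
    p=w[m];p=p[np.isfinite(p).all(1)]
    r=cv2.minAreaRect((p[:,:2]*1000).astype(np.float32));print(t,len(p),np.round(r[0],1),np.round(r[1],1),round(r[2],1),'med z',np.round(np.median(p[:,2]),4),'mean',np.round(p.mean(0),4))
E
python3 - <<'E'
from h import *
im,w=wcloud();np.savez("w1.npz",im=im,w=w);z=w[...,2];v,u=np.mgrid[:420,:560]
box=lambda a,b,c,d:(u>a)&(u<b)&(v>c)&(v<d)
rect(w,box(210,290,140,232)&(abs(z-.146)<.004),"lid")
rect(w,box(210,290,140,232)&(z>.177)&(z<.19),"knobtop")
rect(w,box(100,335,205,330)&(abs(z-.170)<.003),"rim")
rect(w,box(215,275,285,310)&(z>.185)&(z<.21),"handle")
i=im.astype(int);red=(i[...,0]>100)&(i[...,1]<50)&(i[...,2]<50)
rect(w,red,"red")
print(w[297,240],w[300,140],w[265,145])
E
```

```text
lid 3039 [ 455.6 -131.6] [67.2 67.8] 15.6 med z 0.1465 mean [ 0.4529 -0.131   0.1465]
knobtop 594 [ 455.  -130.9] [23.2 23. ] 60.7 med z 0.1824 mean [ 0.4544 -0.131   0.1822]
rim 1201 [ 561.1 -145. ] [ 68.5 245.9] 11.4 med z 0.1698 mean [ 0.5638 -0.1626  0.1697]
handle 632 [ 532.  -112.9] [11.5 44.4] 1.6 med z 0.2031 mean [ 0.5307 -0.1134  0.2023]
red 533 [ 513.5 -195.6] [ 29.3 149.8] 69.7 med z 0.1902 mean [ 0.5607 -0.2138  0.1915]
[ 0.53088236 -0.11568279  0.20362274] [ 0.5753356  -0.21113112  0.18997434] [ 0.5421583  -0.21396692  0.17597755]
```

```bash
python3 go.py 0.455 -0.130 0.153 105.7
python3 -m handwheel '[{"tx":-2,"ty":-22.3,"tz":0,"roll":-0.006},{"tx":0,"ty":0,"tz":30,"roll":0},{"tx":0,"ty":0,"tz":30,"roll":0},{"tx":0,"ty":0,"tz":25,"roll":0},{"tx":0,"ty":0,"tz":20,"roll":0},{"tx":0,"ty":0,"tz":12,"roll":0},{"tx":0,"ty":0,"tz":0,"roll":0}]'
python3 go.py 0.455 -0.130 0.153 105.7
```

```text
roll -0.002  first-roll shifts tx -1.2 ty -25.3 tz 117.7 noroll: [ -1.4 -25.5 117.7] q [-0.4  -0.39  1.88  0.    1.65 -2.24] pos [ 0.447  -0.1059  0.2707] f [ 0.2  0.3 -0.6] t 2.45
t: 3.03
tool_pos: [0.4533, -0.1246, 0.1511]
tool_rot: [0.439, -3.106, -0.005]
contact_force: [-0.0, -0.2, -0.6]
opening: 0.055
grip_force: 0.0
roll 0.007  first-roll shifts tx -0.2 ty -5.7 tz -1.9 noroll: [-0.1 -5.7 -1.9] q [-0.43 -0.3   2.01  0.    1.44 -2.28] pos [ 0.4533 -0.1246  0.1511] f [-0.  -0.2 -0.6] t 3.0333
```

```bash
python3 -m handwheel '[{"tx":0,"ty":-5.2,"tz":-2,"roll":0},{"tx":0,"ty":0,"tz":0,"roll":0},{"tx":0,"ty":0,"tz":0,"roll":0}]'
python3 go.py 0.455 -0.130 0.153 105.7
python3 -m handwheel '[{"tx":0,"ty":0,"tz":0,"roll":0},{"tx":0,"ty":0,"tz":0,"roll":0},{"tx":0,"ty":0,"tz":0,"roll":0},{"tx":0,"ty":0,"tz":0,"roll":0},{"tx":0,"ty":0,"tz":0,"roll":0},{"tx":0,"ty":0,"tz":0,"roll":0},{"tx":0,"ty":0,"tz":0,"roll":0},{"tx":0,"ty":0,"tz":0,"roll":0}]' 10 60
python3 go.py 0.455 -0.130 0.153 105.7
```

```text
t: 3.28
tool_pos: [0.4581, -0.1322, 0.1589]
tool_rot: [-0.437, 3.108, -0.003]
contact_force: [-0.1, 0.6, 0.2]
opening: 0.0551
grip_force: 0.0
roll 0.005  first-roll shifts tx 2.4 ty 3.0 tz 5.9 noroll: [2.4 3.  5.8] q [-0.44 -0.29  1.99  0.    1.44 -2.29] pos [ 0.4581 -0.1322  0.1589] f [-0.1  0.6  0.2] t 3.2833
t: 3.95
tool_pos: [0.4566, -0.1316, 0.1563]
tool_rot: [0.437, -3.111, -0.0]
contact_force: [-0.6, 1.1, -0.2]
opening: 0.0098
grip_force: 0.0
roll 0.005  first-roll shifts tx 1.2 ty 1.9 tz 3.3 noroll: [1.1 2.  3.3] q [-0.44 -0.29  1.99  0.    1.44 -2.29] pos [ 0.4566 -0.1316  0.1563] f [-0.6  1.1 -0.2] t 3.95
```

```bash
python3 - <<'E'
from h import *
im,w=wcloud();cv2.imwrite("pics/w2.png",im[:,:,::-1]);z=w[...,2];v,u=np.mgrid[:420,:560]
im2,w2=cloud("side");z=w2[...,2];v,u=np.mgrid[:420,:560]
cv2.imwrite("pics/s2.png",cv2.resize(im2[60:300,250:500],None,fx=2.4,fy=2.4)[:,:,::-1])
E
```

```text
(no output)
```

View pics/s2.png

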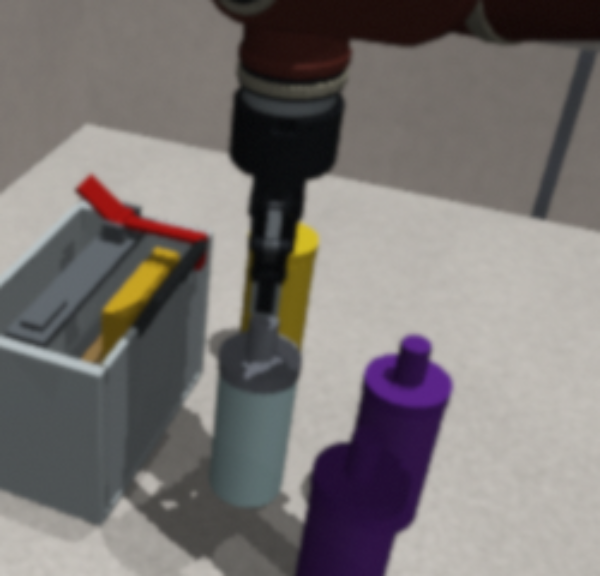

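View pics/w2.png

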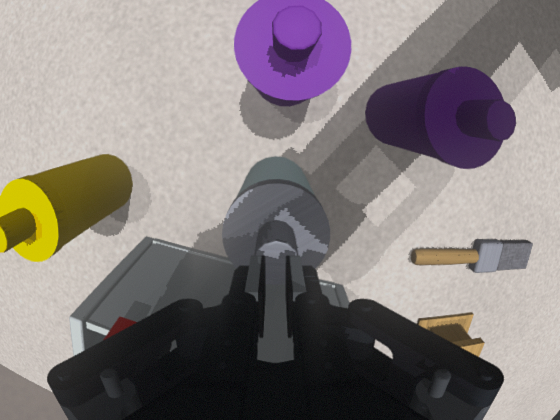

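```bash
python3 - <<'E'
from h import *
o=ctrl.get_obs();p=optics.camera_params("wrist");T=np.linalg.inv(p["tool_from_camera"]);K=p["mtx"]
def proj(t):
    c=T[:3,:3]@t+T[:3,3];th=np.arctan2(np.hypot(*c[:2]),c[2]);a=c[:2]/np.hypot(*c[:2])
    return np.round(K[0,0]*th*a+K[:2,2],0),np.round(c[2],3)
M=R.from_rotvec(o["tool_rot"]).as_matrix()
print("TCP",proj(np.zeros(3)),"grasp",proj(np.array([0,0,-.019])))
for k in([.455,-.131,.182],[.455,-.131,.146]):print("knob",proj(M.T@(np.array(k)-o["tool_pos"])))
im,w=wcloud()
for v in range(205,345,10):print(v,[np.round(w[v,u],3).tolist() for u in(262,275,288)])
print(o["tool_pos"],o["opening"],o["grip_force"])
z=w[...,2];v,u=np.mgrid[:420,:560];rect(w,(u>210)&(u<340)&(v>150)&(v<262)&(abs(z-.146)<.006),"lid")
E
```

```text
TCP (array([275., 244.]), np.float64(0.193)) grasp (array([274., 257.]), np.float64(0.175))
knob (array([276., 260.]), np.float64(0.168))
knob (array([276., 236.]), np.float64(0.202))
205 [[0.438, -0.145, 0.146], [0.436, -0.137, 0.147], [0.434, -0.13, 0.146]]
215 [[0.444, -0.143, 0.148], [0.442, -0.135, 0.146], [0.44, -0.128, 0.145]]
225 [[0.45, -0.141, 0.147], [0.444, -0.135, 0.159], [0.445, -0.127, 0.151]]
235 [[0.45, -0.141, 0.165], [0.444, -0.135, 0.175], [0.444, -0.128, 0.17]]
245 [[0.449, -0.14, 0.181], [0.447, -0.134, 0.182], [0.445, -0.128, 0.183]]
255 [[0.454, -0.139, 0.183], [0.452, -0.133, 0.183], [0.45, -0.126, 0.183]]
265 [[0.448, -0.14, 0.207], [0.458, -0.131, 0.182], [0.445, -0.129, 0.207]]
275 [[0.447, -0.139, 0.217], [0.463, -0.129, 0.183], [0.445, -0.129, 0.216]]
285 [[0.447, -0.139, 0.225], [0.548, -0.105, 0.039], [0.444, -0.129, 0.225]]
295 [[0.449, -0.138, 0.229], [0.548, -0.105, 0.059], [0.446, -0.129, 0.229]]
305 [[0.454, -0.137, 0.229], [0.546, -0.106, 0.08], [0.451, -0.128, 0.23]]
315 [[0.457, -0.136, 0.23], [0.549, -0.105, 0.093], [0.455, -0.126, 0.23]]
325 [[0.462, -0.135, 0.23], [0.547, -0.105, 0.11], [0.46, -0.125, 0.23]]
335 [[0.467, -0.134, 0.231], [0.548, -0.105, 0.123], [0.464, -0.123, 0.23]]
[ 0.45667874 -0.13158946  0.15636485] 0.009674661834355468 0.0
lid 5803 [ 447.5 -133.6] [51.8 67.7] 16.0 med z 0.1465 mean [ 0.4457 -0.1341  0.1465]
```

```bash
python3 - <<'E'
from h import *
o=ctrl.get_obs();im,w=wcloud();M=R.from_rotvec(o["tool_rot"]).as_matrix()
t=(w-o["tool_pos"])@M
for v in range(256,275,2):print(v,[np.round(1000*t[v,u]).tolist() for u in(255,260,264,268,284,288,292)])
im,w=cloud("side");t=(w-o["tool_pos"])@M*1000
m=(np.abs(t[...,0])<25)&(np.abs(t[...,1])<45)&(t[...,2]>-120)&(t[...,2]<60)
p=t[m];h=np.arange(-120,40,5)
for a in h:
    q=p[(p[:,2]>=a)&(p[:,2]<a+5)]
    if len(q):print(a,len(q),np.round(q.min(0)),np.round(q.max(0)))
E
```

```text
256 [[11.0, -9.0, -41.0], [11.0, -7.0, -41.0], [11.0, -5.0, -41.0], [4.0, -3.0, -26.0], [5.0, 5.0, -27.0], [11.0, 6.0, -41.0], [11.0, 8.0, -41.0]]
258 [[11.0, -9.0, -43.0], [11.0, -6.0, -44.0], [11.0, -5.0, -44.0], [3.0, -3.0, -26.0], [3.0, 5.0, -27.0], [11.0, 6.0, -43.0], [11.0, 8.0, -43.0]]
260 [[11.0, -9.0, -45.0], [10.0, -7.0, -44.0], [11.0, -5.0, -45.0], [2.0, -3.0, -27.0], [2.0, 5.0, -26.0], [11.0, 6.0, -45.0], [10.0, 8.0, -44.0]]
262 [[11.0, -9.0, -47.0], [11.0, -6.0, -48.0], [11.0, -5.0, -47.0], [1.0, -3.0, -27.0], [1.0, 5.0, -26.0], [11.0, 6.0, -47.0], [11.0, 8.0, -47.0]]
264 [[11.0, -8.0, -50.0], [10.0, -6.0, -48.0], [11.0, -4.0, -49.0], [-0.0, -3.0, -26.0], [-1.0, 5.0, -26.0], [10.0, 6.0, -49.0], [10.0, 8.0, -48.0]]
266 [[12.0, -8.0, -53.0], [11.0, -6.0, -51.0], [10.0, -4.0, -50.0], [-2.0, -3.0, -26.0], [-1.0, 5.0, -27.0], [11.0, 6.0, -52.0], [11.0, 8.0, -51.0]]
268 [[11.0, -8.0, -53.0], [11.0, -6.0, -54.0], [10.0, -4.0, -51.0], [-3.0, -3.0, -26.0], [-3.0, 5.0, -25.0], [11.0, 6.0, -53.0], [11.0, 8.0, -53.0]]
270 [[11.0, -8.0, -55.0], [11.0, -6.0, -55.0], [8.0, -4.0, -50.0]
[... 927 characters left out ...]
21. -50.]
-50 29 [-11.  10. -50.] [ 10.  21. -45.]
-45 17 [-10.  11. -45.] [ 10.  19. -40.]
-40 17 [-10.  11. -40.] [ 11.  15. -35.]
-35 1 [ -6.  11. -34.] [ -6.  11. -34.]
-30 17 [ -7.  -0. -26.] [ 10.  14. -25.]
-25 56 [ -9.  -2. -25.] [ 12.  15. -20.]
-20 23 [ -8.   5. -20.] [ 13.  16. -15.]
-15 31 [-10.   1. -15.] [ 13.  15. -10.]
-10 28 [-10.   1. -10.] [13. 15. -5.]
-5 23 [-9.  6. -5.] [12. 14. -0.]
0 23 [-9.  5.  0.] [13. 14.  5.]
5 55 [-22. -21.   5.] [24. 36. 10.]
10 347 [-25. -29.  10.] [25. 38. 15.]
15 50 [-23.  25.  15.] [25. 37. 20.]
20 47 [-23.  25.  20.] [24. 38. 25.]
25 43 [-25.  23.  25.] [24. 36. 30.]
30 45 [-24.  22.  30.] [25. 36. 35.]
35 58 [-24.  21.  35.] [25. 36. 40.]
```

The scene shows the fingers shut just above the knob. In both depth views the visible fingertips lie about 36 mm behind the reported TCP (tool z ≈ -36), so I'll allow for that from here on, then reopen and go lower.

```bash
python3 -m handwheel '[{"tx":0,"ty":0,"tz":0,"roll":0},{"tx":0,"ty":0,"tz":0,"roll":0},{"tx":0,"ty":0,"tz":0,"roll":0},{"tx":0,"ty":0,"tz":0,"roll":0},{"tx":0,"ty":0,"tz":0,"roll":0},{"tx":0,"ty":0,"tz":0,"roll":0}]' 55 60
python3 -m handwheel '[{"tx":1,"ty":0.5,"tz":10,"roll":0},{"tx":0,"ty":0,"tz":10,"roll":0},{"tx":0,"ty":0,"tz":9,"roll":0},{"tx":0,"ty":0,"tz":6,"roll":0},{"tx":0,"ty":0,"tz":3,"roll":0},{"tx":0,"ty":0,"tz":0,"roll":0},{"tx":0,"ty":0,"tz":0,"roll":0}]'
python3 go.py 0.455 -0.131 0.117 105.7
```

```text
t: 4.7
tool_pos: [0.4567, -0.1316, 0.1564]
tool_rot: [0.437, -3.111, 0.0]
contact_force: [0.8, -0.6, 0.2]
opening: 0.055
grip_force: 0.0
t: 5.28
tool_pos: [0.4555, -0.1314, 0.1182]
tool_rot: [0.437, -3.111, -0.0]
contact_force: [-0.8, 1.2, 0.3]
opening: 0.0551
grip_force: 0.0
roll 0.005  first-roll shifts tx 0.4 ty 0.5 tz 1.2 noroll: [0.4 0.5 1.2] q [-0.44 -0.26  2.03 -0.    1.37 -2.29] pos [ 0.4555 -0.1314  0.1182] f [-0.8  1.2  0.3] t 5.2833
```

```bash
python3 -m handwheel '[{"tx":0,"ty":0,"tz":0,"roll":0},{"tx":0,"ty":0,"tz":0,"roll":0},{"tx":0,"ty":0,"tz":0,"roll":0},{"tx":0,"ty":0,"tz":0,"roll":0},{"tx":0,"ty":0,"tz":0,"roll":0},{"tx":0,"ty":0,"tz":0,"roll":0},{"tx":0,"ty":0,"tz":0,"roll":0}]' 10 60
python3 go.py 0.455 -0.131 0.117 105.7
python3 -m handwheel '[{"tx":0,"ty":0,"tz":-5,"roll":0},{"tx":0,"ty":0,"tz":-10,"roll":0},{"tx":0,"ty":0,"tz":-10,"roll":0},{"tx":0,"ty":0,"tz":0,"roll":0},{"tx":0,"ty":0,"tz":0,"roll":0},{"tx":0,"ty":0,"tz":0,"roll":0}]'
python3 - <<'E'
from h import *
im,w=cloud("side");z=w[...,2];v,u=np.mgrid[:420,:560];o=ctrl.get_obs()
m=(np.hypot(w[...,0]-.455,w[...,1]+.131)<.045)&(z>.155)&(z<.18)
rect(w,m,"lid");print(o["tool_pos"])
E
```

```text
t: 5.87
tool_pos: [0.4562, -0.1315, 0.1193]
tool_rot: [-0.437, 3.11, -0.001]
contact_force: [0.1, 0.6, 4.5]
opening: 0.0222
grip_force: 59.3
roll 0.005  first-roll shifts tx 1.0 ty 0.8 tz 2.3 noroll: [1.  0.8 2.3] q [-0.44 -0.26  2.03  0.    1.37 -2.29] pos [ 0.4562 -0.1315  0.1193] f [0.1 0.6 4.5] t 5.8667
t: 6.37
tool_pos: [0.4554, -0.1313, 0.1432]
tool_rot: [0.437, -3.111, -0.0]
contact_force: [0.3, 0.6, -5.1]
opening: 0.022
grip_force: 59.2
lid 646 [ 453.5 -127.2] [67.4 66.9] 14.9 med z 0.1688 mean [ 0.4506 -0.118   0.1672]
[ 0.45520677 -0.13124903  0.14285051]
```

```bash
python3 -m handwheel '[{"tx":0,"ty":0,"tz":-12,"roll":0},{"tx":0,"ty":0,"tz":-22,"roll":0},{"tx":0,"ty":0,"tz":-25,"roll":0},{"tx":0,"ty":0,"tz":-22,"roll":0},{"tx":-2,"ty":7,"tz":-12,"roll":0},{"tx":-4,"ty":15,"tz":-5,"roll":0},{"tx":-6,"ty":21,"tz":0,"roll":0},{"tx":-7,"ty":25,"tz":0,"roll":0},{"tx":-7,"ty":25,"tz":0,"roll":0},{"tx":-7,"ty":25,"tz":0,"roll":0},{"tx":-7,"ty":25,"tz":0,"roll":0},{"tx":-7,"ty":25,"tz":0,"roll":0}]'
python3 -m handwheel '[{"tx":-10,"ty":20,"tz":0,"roll":0},{"tx":-16,"ty":12,"tz":0,"roll":0},{"tx":-20,"ty":6,"tz":0,"roll":0},{"tx":-22,"ty":3,"tz":0,"roll":0},{"tx":-24,"ty":2,"tz":0,"roll":0},{"tx":-24,"ty":2,"tz":0,"roll":0},{"tx":-20,"ty":1,"tz":0,"roll":0},{"tx":-15,"ty":0,"tz":0,"roll":0},{"tx":-8,"ty":0,"tz":0,"roll":0},{"tx":-4,"ty":0,"tz":0,"roll":0},{"tx":0,"ty":0,"tz":0,"roll":0},{"tx":0,"ty":0,"tz":0,"roll":0}]'
python3 go.py 0.637 0.167 0.2 105.7
python3 - <<'E'
from h import *
im,w=wcloud();z=w[...,2]
cv2.imwrite("pics/w3.png",im[:,:,::-1])
m=(np.hypot(w[...,0]-.637,w[...,1]-.167)<.11)&(abs(z-.07)<.006)
rect(w,m,"ledge w")
E
```

```text
t: 7.42
tool_pos: [0.4538, 0.0448, 0.2412]
tool_rot: [0.437, -3.11, -0.001]
contact_force: [0.3, 0.2, -4.3]
opening: 0.0222
grip_force: 59.3
t: 8.42
tool_pos: [0.5978, 0.1322, 0.2412]
tool_rot: [0.437, -3.11, -0.0]
contact_force: [0.5, 0.2, -4.2]
opening: 0.0222
grip_force: 59.4
roll 0.005  first-roll shifts tx -47.1 ty 22.9 tz 41.2 noroll: [-47.3  22.7  41.2] q [ 0.1   0.    1.59 -0.    1.55 -1.75] pos [0.5978 0.1322 0.2412] f [ 0.5  0.2 -4.2] t 8.4167
ledge w 792 [584.5 151.8] [50.  49.4] 16.0 med z 0.0705 mean [0.5709 0.1569 0.0703]
```

View pics/w3.png

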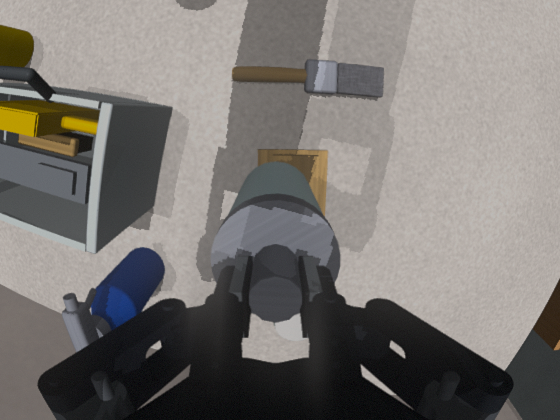

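The picture shows the frosted canister held at about (275,245), and the ledge's near end at (293,165). The brush at (310,77) and the spray bottle at (130,285) are clear. The wrist ledge fit puts its centre at (0.6375, 0.1667), which agrees with the fixed cameras.

```bash
python3 -m handwheel '[{"tx":-8,"ty":4,"tz":0,"roll":0},{"tx":-14,"ty":7,"tz":0,"roll":0},{"tx":-14,"ty":7,"tz":0,"roll":0},{"tx":-8,"ty":4,"tz":4,"roll":0},{"tx":-3,"ty":1,"tz":9,"roll":0},{"tx":0,"ty":0,"tz":12,"roll":0},{"tx":0,"ty":0,"tz":10,"roll":0},{"tx":0,"ty":0,"tz":5,"roll":0},{"tx":0,"ty":0,"tz":2,"roll":0},{"tx":0,"ty":0,"tz":0,"roll":0},{"tx":0,"ty":0,"tz":0,"roll":0},{"tx":0,"ty":0,"tz":0,"roll":0}]'
python3 go.py 0.637 0.1665 0.189 105.7
python3 - <<'E'
from h import *
for n in("scene","side"):
    im,w=cloud(n);z=w[...,2];o=ctrl.get_obs()
    near=np.hypot(w[...,0]-.637,w[...,1]-.167)<.06
    for a,b in((.206,.2215),(.216,.225)):
        rect(w,near&(z>a)&(z<b),f"{n} lid {a}")
    rect(w,(np.hypot(w[...,0]-.637,w[...,1]-.167)<.1)&(abs(z-.07)<.005),n+" ledge")
E
```

```text
t: 9.47
tool_pos: [0.6377, 0.1671, 0.2004]
tool_rot: [-0.436, 3.11, 0.0]
contact_force: [-0.7, 0.3, -4.0]
opening: 0.0218
grip_force: 59.5
roll 0.005  first-roll shifts tx 0.9 ty -0.4 tz 11.4 noroll: [ 0.9 -0.4 11.4] q [ 0.14  0.13  1.52 -0.    1.49 -1.71] pos [0.6377 0.1671 0.2004] f [-0.7  0.3 -4. ] t 9.4667
scene lid 0.206 159 [647.4 186.3] [25.8 65.2] 64.1 med z 0.2148 mean [0.65   0.1912 0.214 ]
scene lid 0.216 109 [647.4 186.3] [25.8 65.2] 64.1 med z 0.2204 mean [0.65   0.1911 0.2205]
scene ledge 1001 [637.5 165.6] [162.   51.6] 15.7 med z 0.0708 mean [0.6525 0.1744 0.0707]
side lid 0.206 312 [620.6 182. ] [66.6 29.5] 49.8 med z 0.2146 mean [0.6163 0.1869 0.214 ]
side lid 0.216 259 [630.7 173.7] [66.7 55.4] 48.9 med z 0.2216 mean [0.6194 0.1843 0.2214]
side ledge 1413 [636.1 167.8] [160.9  52.4] 15.5 med z 0.0689 mean [0.6261 0.1698 0.0688]
```

```bash
cat > fit.py <<'E'
from h import *
from scipy.optimize import least_squares
import sys
zb=float(sys.argv[1]);ax=np.array([np.cos(np.radians(15.7)),np.sin(np.radians(15.7))]);ac=np.array([-ax[1],ax[0]])
for n in("scene","side"):
    im,w=cloud(n);z=w[...,2];near=np.hypot(w[...,0]-.637,w[...,1]-.167)<.05
    p0=w[(np.hypot(w[...,0]-.637,w[...,1]-.167)<.1)&(abs(z-.07)<.005)]
    L=np.array(cv2.minAreaRect((p0[:,:2]*1000).astype(np.float32))[0])/1000
    for nm,a,b,r in(("lid",.134,.1435,.034),("glass lo",.01,.05,.033),("glass hi",.08,.125,.033)):
        p=w[near&(z>zb+a)&(z<zb+b)][:,:2]
        p=p[np.hypot(*(p-[.637,.167]).T)<.045]
        f=least_squares(lambda c:np.hypot(*(p-c).T)-r,[.637,.167],loss="soft_l1",f_scale=.002)
        e=f.x-L;print(n,nm,len(p),np.round(f.x,4),"rel ledge along %.1f across %.1f mm"%(1000*e@ax,1000*e@ac))
E
python3 fit.py 0.0815
```

```text
scene lid 115 [0.6379 0.1666] rel ledge along 0.2 across 1.0 mm
scene glass lo 345 [0.6379 0.1667] rel ledge along 0.2 across 1.1 mm
scene glass hi 485 [0.6379 0.1665] rel ledge along 0.2 across 0.9 mm
side lid 287 [0.6368 0.1683] rel ledge along 0.6 across 0.8 mm
side glass lo 636 [0.6366 0.1685] rel ledge along 0.5 across 1.0 mm
side glass hi 888 [0.6367 0.1684] rel ledge along 0.5 across 0.9 mm
```

The canister is upright in the grip and within 1 mm of the ledge centre. I'll trim that and lower it.

```bash
python3 -m handwheel '[{"tx":0.4,"ty":-0.8,"tz":4,"roll":0},{"tx":0,"ty":0,"tz":3,"roll":0},{"tx":0,"ty":0,"tz":2,"roll":0},{"tx":0,"ty":0,"tz":0,"roll":0},{"tx":0,"ty":0,"tz":0,"roll":0}]'
python3 -m handwheel '[{"tx":0,"ty":0,"tz":1,"roll":0},{"tx":0,"ty":0,"tz":0,"roll":0},{"tx":0,"ty":0,"tz":0,"roll":0}]'
python3 -m handwheel '[{"tx":0,"ty":0,"tz":1,"roll":0},{"tx":0,"ty":0,"tz":0,"roll":0},{"tx":0,"ty":0,"tz":0,"roll":0}]'
```

```text
t: 10.08
tool_pos: [0.6371, 0.1664, 0.19]
tool_rot: [0.437, -3.111, -0.0]
contact_force: [-0.4, 0.8, -3.5]
opening: 0.0221
grip_force: 59.8
t: 10.33
tool_pos: [0.6372, 0.1664, 0.1894]
tool_rot: [0.437, -3.111, 0.0]
contact_force: [-0.0, -0.4, -4.4]
opening: 0.0222
grip_force: 59.8
t: 10.58
tool_pos: [0.6375, 0.1665, 0.1894]
tool_rot: [-0.437, 3.11, 0.0]
contact_force: [-0.3, 0.4, -0.4]
opening: 0.0223
grip_force: 59.9
```

```bash
python3 -m handwheel '[{"tx":0,"ty":0,"tz":0.3,"roll":0},{"tx":0,"ty":0,"tz":0,"roll":0}]' - 20
python3 -m handwheel '[{"tx":0,"ty":0,"tz":0,"roll":0},{"tx":0,"ty":0,"tz":0,"roll":0},{"tx":0,"ty":0,"tz":0,"roll":0},{"tx":0,"ty":0,"tz":0,"roll":0},{"tx":0,"ty":0,"tz":0,"roll":0},{"tx":0,"ty":0,"tz":0,"roll":0}]' 55
python3 fit.py 0.070
```

```text
t: 10.75
tool_pos: [0.6377, 0.1665, 0.1894]
tool_rot: [-0.437, 3.109, 0.0]
contact_force: [-2.2, 0.0, 2.9]
opening: 0.0222
grip_force: 60.0
t: 11.25
tool_pos: [0.6372, 0.1664, 0.188]
tool_rot: [0.437, -3.111, 0.0]
contact_force: [0.0, 0.3, -0.5]
opening: 0.0552
grip_force: 0.0
scene lid 114 [0.6376 0.1659] rel ledge along -0.3 across -3.6 mm
scene glass lo 344 [0.6375 0.1658] rel ledge along -0.5 across -3.7 mm
scene glass hi 463 [0.6375 0.1658] rel ledge along -0.5 across -3.7 mm
side lid 219 [0.6363 0.168 ] rel ledge along 0.2 across -3.3 mm
side glass lo 621 [0.6362 0.1676] rel ledge along -0.1 across -3.6 mm
side glass hi 862 [0.6363 0.1677] rel ledge along 0.0 across -3.6 mm
```

Taking the ledge centre from before the foot overlapped it in view, the canister is within 0.5 mm and upright. Now I'll retreat, turn and go to the catch.

```bash
python3 -m handwheel '[{"tx":0,"ty":0,"tz":-8,"roll":0},{"tx":0,"ty":0,"tz":-18,"roll":0},{"tx":0,"ty":0,"tz":-22,"roll":0},{"tx":0,"ty":0,"tz":-22,"roll":0},{"tx":0,"ty":0,"tz":-12,"roll":0.1},{"tx":0,"ty":0,"tz":0,"roll":0.12},{"tx":0,"ty":0,"tz":0,"roll":0.12},{"tx":0,"ty":0,"tz":0,"roll":0.12},{"tx":0,"ty":0,"tz":0,"roll":0.12},{"tx":0,"ty":0,"tz":0,"roll":0.12},{"tx":0,"ty":0,"tz":0,"roll":0.12},{"tx":0,"ty":0,"tz":0,"roll":0.12}]'
python3 -m handwheel '[{"tx":0,"ty":0,"tz":0,"roll":0.12},{"tx":0,"ty":0,"tz":0,"roll":0.12},{"tx":0,"ty":0,"tz":0,"roll":0.12},{"tx":0,"ty":0,"tz":0,"roll":0.12},{"tx":0,"ty":0,"tz":0,"roll":0.12},{"tx":0,"ty":0,"tz":0,"roll":0.12},{"tx":0,"ty":0,"tz":0,"roll":0.12},{"tx":0,"ty":0,"tz":0,"roll":0.06},{"tx":0,"ty":0,"tz":0,"roll":0},{"tx":0,"ty":0,"tz":0,"roll":0}]' 0 40
python3 go.py 0.656 -0.2125 0.235 0
python3 - <<'E'
from h import *
Ls={"scene":(.6375,.1656),"side":(.6361,.1678)}
for n in Ls:
    im,w=cloud(n);z=w[...,2];near=np.hypot(w[...,0]-.637,w[...,1]-.167)<.06
    rect(w,near&(abs(z-.216)<.005),n+" lid");rect(w,near&(z>.248)&(z<.258),n+" knobtop")
    rect(w,(w[...,0]>.5)&(w[...,0]<.72)&(w[...,1]>-.3)&(w[...,1]<.02)&(abs(z-.17)<.003),n+" rim")
    i=im.astype(int);red=(i[...,0]>90)&(i[...,1]<50)&(i[...,2]<50)&(w[...,0]>.5)&(w[...,1]<-.15)&(w[...,0]<.7)
    p=w[red]
    for a in np.arange(.53,.67,.01):
        q=p[(p[:,0]>=a)&(p[:,0]<a+.01)]
        if len(q):print("%.2f"%a,len(q),np.round(q[:,1].min(),4),np.round(q[:,1].max(),4),"z",np.round(np.median(q[:,2]),4))
    rect(w,(w[...,0]>.515)&(w[...,0]<.545)&(w[...,1]>-.2)&(w[...,1]<-.07)&(z>.199)&(z<.21),n+" handle")
E
```

```text
t: 12.35
tool_pos: [0.6373, 0.1664, 0.2709]
tool_rot: [1.028, 2.968, 0.001]
contact_force: [0.5, -0.6, 0.1]
opening: 0.055
grip_force: 0.0
t: 13.18
tool_pos: [0.6373, 0.1664, 0.2707]
tool_rot: [2.208, 2.234, 0.001]
contact_force: [-0.1, 0.2, -0.6]
opening: 0.0002
grip_force: 0.0
roll 0.012  first-roll shifts tx -378.9 ty 18.7 tz 35.7 noroll: [-379.1   14.2   35.7] q [ 0.14  0.1   1.44 -0.    1.6   0.13] pos [0.6373 0.1664 0.2707] f [-0.1  0.2 -0.6] t 13.1833
scene lid 713 [638.4 168.1] [65.5 66.3] 66.0 med z 0.2168 mean [0.641  0.1731 0.2166]
scene knobtop 123 [638.3 166.8] [23.7 21.2] 65.4 med z 0.2526 mean [0.6388 0.1684 0.2523]
scene rim 573 [ 615.3 -138.8] [148.6 241.9] 0.8 med z 0.1704 mean [ 0.6504 -0.1274  0.1703]
0.54 9 -0.2172 -0.2069 z 0.1905
0.55 15 -0.2205 -0.2057 z 0.1898
0.56 14 -0.2192 -0.2063 z 0.1897
0.57 13 -0.2178 -0.206 z 0.1902
0.58 13 -0.2179 -0.2051 z 0.1898
0.59 12 -0.2151 -0.2063 z 0.1901
0.60 14 -0.2162 -0.2055 z 0.1907
0.61 11 -0.2183 -0.2053 z 0.1906
0.62 21 -0.2209 -0.198 z 0.1941
0.63 19 -0.2226 -0.1963 z 0.1979
0.64 21 -0.2221 -0.1969 z 0.2064
0.65 20 -
[... 449 characters left out ...]
55 15 -0.2145 -0.2037 z 0.1886
0.56 18 -0.2167 -0.2036 z 0.1885
0.57 17 -0.2132 -0.2035 z 0.1891
0.58 14 -0.216 -0.204 z 0.1882
0.59 17 -0.2164 -0.2027 z 0.1886
0.60 19 -0.2176 -0.203 z 0.1882
0.61 31 -0.2292 -0.1991 z 0.1889
0.62 37 -0.2228 -0.1959 z 0.1927
0.63 42 -0.2239 -0.1957 z 0.1986
0.64 49 -0.2226 -0.196 z 0.2066
0.65 39 -0.2208 -0.1938 z 0.2133
side handle 160 [ 532.5 -139.6] [12.  98.7] 1.6 med z 0.2022 mean [ 0.5314 -0.1346  0.202 ]
  return _methods._mean(a, axis=axis, dtype=dtype,
  ret = ret.dtype.type(ret / rcount)
h.py:20: RuntimeWarning: Mean of empty slice.
  r=cv2.minAreaRect((p[:,:2]*1000).astype(np.float32));print(t,len(p),np.round(r[0],1),np.round(r[1],1),round(r[2],1),'med z',np.round(np.median(p[:,2]),4),'mean',np.round(p.mean(0),4))
  ret = um.true_divide(
```

```bash
python3 -m handwheel '[{"tx":-18,"ty":1,"tz":0,"roll":0.012},{"tx":-32,"ty":2,"tz":0,"roll":0},{"tx":-36,"ty":2,"tz":0,"roll":0},{"tx":-36,"ty":2,"tz":0,"roll":0},{"tx":-36,"ty":2,"tz":0,"roll":0},{"tx":-36,"ty":2,"tz":0,"roll":0},{"tx":-36,"ty":2,"tz":0,"roll":0},{"tx":-36,"ty":2,"tz":0,"roll":0},{"tx":-36,"ty":2,"tz":0,"roll":0},{"tx":-34,"ty":2,"tz":0,"roll":0},{"tx":-26,"ty":1,"tz":0,"roll":0},{"tx":-14,"ty":0,"tz":0,"roll":0}]'
python3 -m handwheel '[{"tx":0,"ty":0,"tz":15,"roll":0},{"tx":0,"ty":0,"tz":15,"roll":0},{"tx":0,"ty":0,"tz":10,"roll":0},{"tx":0,"ty":0,"tz":0,"roll":0},{"tx":0,"ty":0,"tz":0,"roll":0},{"tx":0,"ty":0,"tz":0,"roll":0}]'
python3 go.py 0.657 -0.2095 0.184 0
```

```text
t: 14.28
tool_pos: [0.6563, -0.2129, 0.2699]
tool_rot: [2.226, 2.217, -0.001]
contact_force: [-0.7, 0.9, -0.5]
opening: -0.0
grip_force: 0.0
t: 14.78
tool_pos: [0.6569, -0.2084, 0.2302]
tool_rot: [-2.222, -2.221, -0.0]
contact_force: [-0.3, -0.2, -0.1]
opening: 0.0001
grip_force: 0.0
roll -0.000  first-roll shifts tx -1.1 ty 0.1 tz 46.2 noroll: [-1.1  0.1 46.2] q [-0.42  0.18  1.41  0.    1.54 -0.41] pos [ 0.6569 -0.2084  0.2302] f [-0.3 -0.2 -0.1] t 14.7833
```

```bash
python3 -m handwheel '[{"tx":-1,"ty":0,"tz":14,"roll":0},{"tx":0,"ty":0,"tz":14,"roll":0},{"tx":0,"ty":0,"tz":10,"roll":0},{"tx":0,"ty":0,"tz":3,"roll":0},{"tx":0,"ty":0,"tz":0,"roll":0}]'
python3 -m handwheel '[{"tx":0,"ty":0,"tz":4,"roll":0},{"tx":0,"ty":0,"tz":4,"roll":0},{"tx":0,"ty":0,"tz":4,"roll":0},{"tx":0,"ty":0,"tz":0,"roll":0}]'
python3 -m handwheel '[{"tx":0,"ty":0,"tz":4,"roll":0},{"tx":0,"ty":0,"tz":4,"roll":0},{"tx":0,"ty":0,"tz":4,"roll":0},{"tx":0,"ty":0,"tz":0,"roll":0}]'
python3 - <<'E'
from h import *
for n in("scene","side"):
    im,w=cloud(n);z=w[...,2]
    i=im.astype(int);red=(i[...,0]>90)&(i[...,1]<50)&(i[...,2]<50)&(w[...,0]>.5)&(w[...,1]<-.15)&(w[...,0]<.7)
    p=w[red]
    for a in np.arange(.53,.69,.02):
        q=p[(p[:,0]>=a)&(p[:,0]<a+.02)]
        if len(q):print("%.2f"%a,len(q),"z",np.round(np.median(q[:,2]),4))
E
```

```text
t: 15.2
tool_pos: [0.6555, -0.2102, 0.1863]
tool_rot: [-2.221, -2.216, 0.002]
contact_force: [-0.5, -0.1, 0.6]
opening: -0.0002
grip_force: 0.0
t: 15.53
tool_pos: [0.6568, -0.2108, 0.1773]
tool_rot: [2.223, 2.219, 0.0]
contact_force: [-0.8, 0.1, 0.8]
opening: 0.0002
grip_force: 0.5
t: 15.87
tool_pos: [0.656, -0.2104, 0.1636]
tool_rot: [-2.222, -2.218, 0.001]
contact_force: [-0.4, 0.8, 0.2]
opening: -0.0002
grip_force: 0.2
0.55 28 z 0.2168
0.57 15 z 0.2103
0.59 6 z 0.2014
0.61 2 z 0.1951
0.63 1 z 0.5257
0.53 40 z 0.2083
0.55 20 z 0.2164
0.57 6 z 0.2081
0.59 1 z 0.201
0.63 1 z 0.1903
```

The catch is rotating as it should, with the nose at about 0.4 rad. I'll keep pressing.

```bash
python3 -m handwheel '[{"tx":0,"ty":0,"tz":4,"roll":0},{"tx":0,"ty":0,"tz":4,"roll":0},{"tx":0,"ty":0,"tz":3,"roll":0},{"tx":0,"ty":0,"tz":0,"roll":0},{"tx":0,"ty":0,"tz":0,"roll":0}]'
python3 -m handwheel '[{"tx":0,"ty":0,"tz":2,"roll":0},{"tx":0,"ty":0,"tz":0,"roll":0},{"tx":0,"ty":0,"tz":0,"roll":0}]'
python3 -m handwheel '[{"tx":0,"ty":0,"tz":2,"roll":0},{"tx":0,"ty":0,"tz":0,"roll":0},{"tx":0,"ty":0,"tz":0,"roll":0}]'
```

```text
t: 16.38
tool_pos: [0.6562, -0.2105, 0.1534]
tool_rot: [-2.223, -2.218, 0.001]
contact_force: [0.1, 0.3, -0.2]
opening: 0.0001
grip_force: 0.0
t: 16.63
tool_pos: [0.6565, -0.2106, 0.1519]
tool_rot: [-2.223, -2.219, 0.0]
contact_force: [-0.3, -0.0, 0.7]
opening: -0.0002
grip_force: 0.0
t: 16.88
tool_pos: [0.6566, -0.2107, 0.15]
tool_rot: [-2.224, -2.219, 0.0]
contact_force: [-1.2, 0.6, 0.9]
opening: -0.0001
grip_force: 0.4
```

```bash
python3 -m handwheel '[{"tx":0,"ty":0,"tz":2,"roll":0},{"tx":0,"ty":0,"tz":0,"roll":0},{"tx":0,"ty":0,"tz":0,"roll":0}]'
python3 -m handwheel '[{"tx":0,"ty":0,"tz":2,"roll":0},{"tx":0,"ty":0,"tz":0,"roll":0},{"tx":0,"ty":0,"tz":0,"roll":0}]'
cat > red.py <<'E'
from h import *
for n in("scene","side"):
    im,w=cloud(n)
    i=im.astype(int);red=(i[...,0]>90)&(i[...,1]<50)&(i[...,2]<50)&(w[...,0]>.5)&(w[...,1]<-.15)&(w[...,0]<.7)
    p=w[red];p=p[(p[:,2]<.3)&(p[:,2]>.185)];q=p[p[:,0]<.61]
    print(n,len(p),"nose slope",np.round(np.arctan(np.polyfit(q[:,0],q[:,2],1)[0]),3),np.round(q.min(0),3),np.round(q.max(0),3))
    q=p[p[:,0]>.632]
    if len(q)>5:print("tab slope",np.round(np.arctan(np.polyfit(q[:,0],q[:,2],1)[0]),3),len(q))
    cv2.imwrite(f"pics/red_{n}.png",cv2.resize(im[100:220,200:340],None,fx=4,fy=4)[:,:,::-1])
E
python3 red.py
```

```text
t: 17.13
tool_pos: [0.6567, -0.2107, 0.1481]
tool_rot: [2.224, 2.219, -0.0]
contact_force: [-0.6, 0.5, 1.4]
opening: 0.0
grip_force: 0.6
t: 17.38
tool_pos: [0.6569, -0.2108, 0.1478]
tool_rot: [2.223, 2.218, 0.0]
contact_force: [-2.3, 0.9, 6.5]
opening: 0.0001
grip_force: 2.8
scene 18 nose slope -0.172 [ 0.549 -0.219  0.219] [ 0.601 -0.208  0.25 ]
side 42 nose slope 0.757 [ 0.55  -0.218  0.23 ] [ 0.568 -0.204  0.248]
```

```bash
python3 -m handwheel '[{"tx":0,"ty":0,"tz":1.5,"roll":0},{"tx":0,"ty":0,"tz":0,"roll":0},{"tx":0,"ty":0,"tz":0,"roll":0}]'
python3 -m handwheel '[{"tx":0,"ty":0,"tz":-10,"roll":0},{"tx":0,"ty":0,"tz":-25,"roll":0},{"tx":0,"ty":0,"tz":-35,"roll":0},{"tx":0,"ty":0,"tz":-35,"roll":0},{"tx":0,"ty":0,"tz":-15,"roll":0},{"tx":0,"ty":0,"tz":0,"roll":0}]' 50
python3 red.py; python3 go.py 0.530 -0.137 0.22 0
```

```text
t: 17.73
tool_pos: [0.657, -0.2109, 0.1476]
tool_rot: [2.223, 2.218, 0.0]
contact_force: [-4.8, 1.4, 10.6]
opening: -0.0001
grip_force: 4.6
t: 18.23
tool_pos: [0.6589, -0.2116, 0.2711]
tool_rot: [2.217, 2.213, 0.006]
contact_force: [-0.3, -0.4, 0.8]
opening: 0.0502
grip_force: 0.0
scene 38 nose slope -0.378 [ 0.549 -0.22   0.212] [ 0.607 -0.207  0.249]
side 57 nose slope 0.714 [ 0.55  -0.218  0.229] [ 0.57  -0.204  0.248]
roll -0.002  first-roll shifts tx 73.7 ty -126.7 tz 44.3 noroll: [  73.4 -126.8   44.3] q [-0.42  0.17  1.37  0.    1.6  -0.42] pos [ 0.6567 -0.2107  0.2643] f [-0.7  0.1 -1.3] t 18.3333
```

View pics/red_side.png

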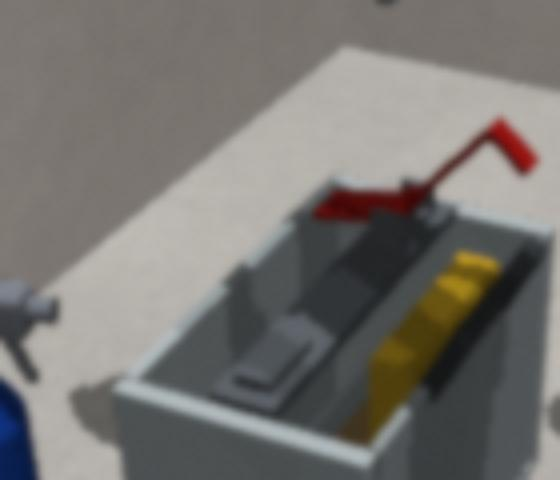

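The crop shows the nose raised at (500,130), with its tip at z≈0.248 as expected for 0.85 rad, and the tab lying back at (360,205). It is at its stop. Next, the handle.

```bash
python3 -m handwheel '[{"tx":10,"ty":-15,"tz":0,"roll":0},{"tx":20,"ty":-31,"tz":0,"roll":0},{"tx":20,"ty":-33,"tz":0,"roll":0},{"tx":18,"ty":-30,"tz":0,"roll":0},{"tx":12,"ty":-18,"tz":0,"roll":0},{"tx":0,"ty":0,"tz":15,"roll":0},{"tx":0,"ty":0,"tz":20,"roll":0},{"tx":0,"ty":0,"tz":15,"roll":0},{"tx":0,"ty":0,"tz":0,"roll":0},{"tx":0,"ty":0,"tz":0,"roll":0},{"tx":0,"ty":0,"tz":0,"roll":0}]' 36 60
python3 go.py 0.530 -0.130 0.152 0
python3 - <<'E'
from h import *
im,w=wcloud();z=w[...,2]
m=(w[...,0]>.51)&(w[...,0]<.55)&(w[...,1]>-.2)&(w[...,1]<-.07)&(z>.199)&(z<.209)
rect(w,m,"handle w")
E
```

```text
t: 19.25
tool_pos: [0.5295, -0.1303, 0.2138]
tool_rot: [-2.223, -2.218, 0.001]
contact_force: [0.6, -0.7, -0.5]
opening: 0.0358
grip_force: 0.0
roll -0.002  first-roll shifts tx 0.3 ty 0.5 tz 61.8 noroll: [ 0.3  0.6 61.8] q [-0.38 -0.15  1.78 -0.    1.52 -0.38] pos [ 0.5295 -0.1303  0.2138] f [ 0.6 -0.7 -0.5] t 19.25
handle w 2506 [ 534.  -140.4] [ 12. 100.] 0.9 med z 0.2036 mean [ 0.5338 -0.1353  0.2033]
```

```bash
python3 -m handwheel '[{"tx":0,"ty":3,"tz":12,"roll":0},{"tx":0,"ty":0,"tz":18,"roll":0},{"tx":0,"ty":0,"tz":16,"roll":0},{"tx":0,"ty":0,"tz":10,"roll":0},{"tx":0,"ty":0,"tz":6,"roll":0},{"tx":0,"ty":0,"tz":0,"roll":0},{"tx":0,"ty":0,"tz":0,"roll":0}]'
python3 -m handwheel '[{"tx":0,"ty":0,"tz":0,"roll":0},{"tx":0,"ty":0,"tz":0,"roll":0},{"tx":0,"ty":0,"tz":0,"roll":0},{"tx":0,"ty":0,"tz":0,"roll":0},{"tx":0,"ty":0,"tz":0,"roll":0},{"tx":0,"ty":0,"tz":0,"roll":0}]' 2 60
```

```text
t: 19.88
tool_pos: [0.5331, -0.1305, 0.1529]
tool_rot: [2.223, 2.219, 0.0]
contact_force: [-0.5, -0.4, 0.1]
opening: 0.036
grip_force: 0.0
t: 20.38
tool_pos: [0.5337, -0.1307, 0.1541]
tool_rot: [2.222, 2.218, 0.002]
contact_force: [0.3, 0.8, 5.1]
opening: 0.0094
grip_force: 58.8
```

```bash
python3 -m handwheel '[{"tx":0,"ty":-9.4,"tz":0.9,"roll":0},{"tx":0,"ty":-9.3,"tz":1.5,"roll":0},{"tx":0,"ty":-9.2,"tz":2,"roll":0},{"tx":0,"ty":-9.2,"tz":2.3,"roll":0},{"tx":0,"ty":0,"tz":0,"roll":0},{"tx":0,"ty":0,"tz":0,"roll":0}]'
python3 -m handwheel '[{"tx":0,"ty":-9,"tz":2.8,"roll":0},{"tx":0,"ty":-8.9,"tz":3.3,"roll":0},{"tx":0,"ty":-8.6,"tz":3.7,"roll":0},{"tx":0,"ty":-8.5,"tz":4.2,"roll":0},{"tx":0,"ty":-6.3,"tz":3.5,"roll":0},{"tx":0,"ty":0,"tz":0,"roll":0},{"tx":0,"ty":0,"tz":0,"roll":0}]'
python3 go.py 0.444 -0.132 0.123 0
```

```text
t: 20.88
tool_pos: [0.4967, -0.1315, 0.1483]
tool_rot: [2.22, 2.215, 0.003]
contact_force: [2.2, -1.2, 7.8]
opening: 0.0097
grip_force: 59.2
t: 21.47
tool_pos: [0.4547, -0.1317, 0.13]
tool_rot: [2.22, 2.216, -0.001]
contact_force: [2.8, -3.4, 6.3]
opening: 0.0099
grip_force: 61.7
roll -0.002  first-roll shifts tx -0.3 ty -10.7 tz 7.0 noroll: [ -0.3 -10.7   7. ] q [-0.44 -0.28  2.03 -0.    1.39 -0.44] pos [ 0.4547 -0.1317  0.13  ] f [ 2.8 -3.4  6.3] t 21.4667
```

```bash
python3 -m handwheel '[{"tx":0,"ty":-4,"tz":2.3,"roll":0},{"tx":0,"ty":-4,"tz":2.4,"roll":0},{"tx":0,"ty":0,"tz":0,"roll":0},{"tx":0,"ty":0,"tz":0,"roll":0}]'
python3 -m handwheel '[{"tx":0,"ty":-2,"tz":1.2,"roll":0},{"tx":0,"ty":0,"tz":0,"roll":0},{"tx":0,"ty":0,"tz":0,"roll":0}]'
python3 -m handwheel '[{"tx":0,"ty":-2,"tz":1.2,"roll":0},{"tx":0,"ty":0,"tz":0,"roll":0},{"tx":0,"ty":0,"tz":0,"roll":0}]'
```

```text
t: 21.8
tool_pos: [0.4476, -0.1319, 0.1257]
tool_rot: [2.219, 2.215, 0.001]
contact_force: [2.8, -4.8, 6.3]
opening: 0.0096
grip_force: 61.6
t: 22.05
tool_pos: [0.446, -0.1319, 0.1246]
tool_rot: [2.218, 2.214, 0.002]
contact_force: [3.8, -3.4, 6.3]
opening: 0.0091
grip_force: 61.6
t: 22.3
tool_pos: [0.4452, -0.132, 0.124]
tool_rot: [2.217, 2.213, 0.005]
contact_force: [7.2, -3.7, 5.3]
opening: 0.0095
grip_force: 61.5
```

Force rises and motion stalls at the stop. I'll press 3 mm more and verify from the cameras.

```bash
python3 -m handwheel '[{"tx":0,"ty":-2,"tz":1,"roll":0},{"tx":0,"ty":-1,"tz":0.5,"roll":0},{"tx":0,"ty":0,"tz":0,"roll":0},{"tx":0,"ty":0,"tz":0,"roll":0},{"tx":0,"ty":0,"tz":0,"roll":0},{"tx":0,"ty":0,"tz":0,"roll":0}]'
python3 fit.py 0.07; python3 red.py
python3 - <<'E'
from h import *
im,w=cloud("side");cv2.imwrite("pics/s9.png",im[:,:,::-1])
for n in("scene","side"):
    im,w=cloud(n);z=w[...,2]
    # front panel points y mid side away from gripper: fit slope x(z)
    m=(w[...,1]>-.075)&(w[...,1]<-.04)&(w[...,0]>.44)&(w[...,0]<.56)&(z>.02)&(z<.165)
    p=w[m]
    if len(p)>20:print(n,len(p),np.polyfit(p[:,2],p[:,0],1))
E
```

```text
t: 22.8
tool_pos: [0.445, -0.132, 0.1237]
tool_rot: [2.213, 2.209, 0.013]
contact_force: [13.2, -1.6, 5.4]
opening: 0.0094
grip_force: 61.5
scene lid 112 [0.6376 0.1659] rel ledge along -0.4 across -3.2 mm
scene glass lo 338 [0.6375 0.1658] rel ledge along -0.6 across -3.2 mm
scene glass hi 469 [0.6375 0.1658] rel ledge along -0.5 across -3.3 mm
side lid 224 [0.6362 0.1677] rel ledge along -0.1 across -3.9 mm
side glass lo 623 [0.6362 0.1677] rel ledge along -0.1 across -4.0 mm
side glass hi 855 [0.6363 0.1677] rel ledge along 0.1 across -3.9 mm
scene 174 nose slope -0.605 [ 0.55  -0.219  0.205] [ 0.61  -0.204  0.251]
tab slope -0.116 46
side 94 nose slope -0.047 [ 0.55  -0.218  0.204] [ 0.61  -0.204  0.248]
tab slope -0.202 12
scene 414 [-0.59416035  0.5670936 ]
side 334 [-0.63175812  0.58095243]
```

View pics/s9.png

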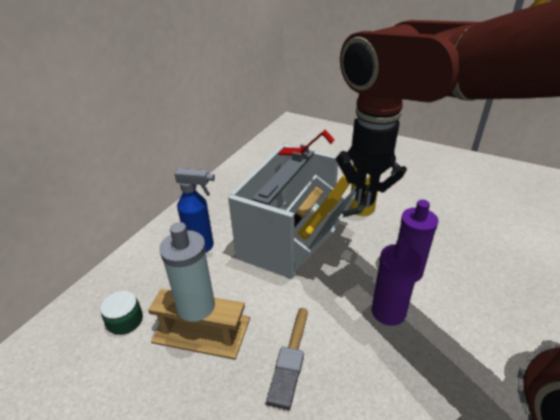

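The view shows the canister upright and centred on the ledge at (188,275). The catch is flipped at (310,143), and the bin is tilted out with the gripper holding it at (350,205). The bystanders and look-alikes are where they started. The handle travelled 89 mm to a firm stop (88 mm expected), so I'm handing in.

```bash
python3 -c "
from station import ctrl
print(ctrl.finish_job())"
```

```text
the job is handed in; nothing more can be done
None
```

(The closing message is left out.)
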